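Hang the parts bin on its rail and load the piston

TASK

Hang the grey parts bin with the hooked lip on the stand near the middle of its rail: keep the bin's front clearly tilted up while you hook the lip over the rail, then swing the front down until the bin hangs level with its back against the lower bar, and let go. Then stand the flanged aluminium piston upright, flange down, on the floor of either compartment of the hanging bin. Leave the other things on the bench where they are.

Things in the scene. Friction and masses are not known exactly. Their poses are not given: they have to be found in the camera images.
- bin_grip (a point): Middle of the grip of the grey bin, 88 mm above its underside; axes: x from open front to lipped back, y left, z up. Grip: upright slab standing on the bin's partition, 64 (x) x 12 (y) mm, from below the rim up to 106 mm above the underside; pinch it across y, from above or tilted towards the front.
- bin: Loose grey sheet-metal bin, open on top, 0.36 to 0.59 kg. Origin: middle of its underside; axes as at the grip. Box 120 (x) x 180 (y) mm, rim 60 mm high, walls and floor 4 mm. A 4 mm partition along x makes two compartments, each 112 (x) x 84 (y) mm, centred 44 mm to either side (y). A hooked lip sits on its back.
- bin_lip (a point): Middle of the lower edge of the lip's flange, 86 mm behind the grip point, 64 mm above the bin's underside. Lip 110 mm wide (y): the back wall rises to 88 mm, a 4 mm plate runs back and turns down in a 4 mm flange. Inside the hook: ceiling 84 mm above the underside, space 24 mm wide, from 60 to 84 mm behind the grip point, flange 20 mm deep.
- rail (a point): Middle of the rail's top edge, 175 mm above the table; x level, square to the rail, away from the side where the bin hangs; y along the rail; z up. Rail: flat bar on edge, 8 mm thick (x), 25 mm high, 262 mm long. Hung flat, the bin's grip point is 80 mm in front of this point (-x) and 4 mm above it: lip ceiling on the rail's top, flange against its back.
- stand: Fixed steel stand that carries the rail. Origin: on the table under the rail's middle, axes as at the rail. Two posts 12 mm wide, 125 mm either side of the middle, with feet 140 mm long (x). Lower rest bar along y, 20 mm high, centred 115 mm above the table, its front face 20 mm in front (-x) of the rail's middle plane; the hung bin's back lies against it.
- piston_mid (a point): Loose aluminium piston standing upright on its flange: flange 48 mm across and 12 mm thick, plain stem 32 mm across above it, 90 mm tall in all, 0.23 kg. The point is on its axis, half-way up (45 mm above its underside); z up along the stem.
- piston: The same piston: origin in the middle of its underside, z up along the stem.
- screwdriver: Bystander, to be left alone: screwdriver with a black handle, 200 mm long. Origin at its underside.
- wrench: Bystander, to be left alone: steel open wrench, 190 mm long. Origin at its underside.
- carrier: Bystander, to be left alone: aluminium bearing ring, 72 mm across, 26 mm high. Origin at its underside.
Things that resemble listed ones, but are neither listed nor needed, are in the scene too. Leave any red look-alike of the piston alone.

How it is judged:
On the way, in this order (a step that is already met when the one before it is completed fails the run):
1. the lip is hooked over the rail (flange edge behind the rail and at least 6 mm below its top) while the bin's front is tilted up by at least 8 degrees (z of bin_lip in the frame of rail between -0.03 and -0.006 m and x of bin_lip in the frame of rail between 0.003 and 0.03 m and y of bin_lip in the frame of rail between -0.06 and 0.06 m and angle between bin_grip's own z axis and vertical above 0.14 rad and z of bin_lip in the frame of bin_grip below 0 m and angle between bin_grip's own y axis and vertical above 1.45 rad and angle between bin_grip's own x axis and vertical above 1.57 rad and angle between the y axis of bin_grip and the y axis of rail, either way round below 0.15 rad), for 0.1 s.
2. the bin hangs level on the rail, lip on the rail and back against the rest bar, and the gripper has let go (angle between bin_grip's own z axis and vertical below 0.07 rad and z of bin_grip in the frame of rail between -0.004 and 0.01 m and x of bin_grip in the frame of rail between -0.09 and -0.07 m and y of bin_grip in the frame of rail between -0.05 and 0.05 m and angle between the x axis of bin_grip and the x axis of rail, either way round below 0.1 rad and contact force between the fingers and bin below 0.2 N and linear speed of bin below 0.03 m/s), for 0.3 s.
At the end, for the whole second after the job is handed in: Bin hung from its lip on the rail, level within 4 deg, square within 6 deg, within 10 mm fore-aft and 6 mm in height of the fully hung place and 50 mm of the rail's middle; piston upright within 7 deg, flange on the floor of either compartment; both released and at rest (angle between bin_grip's own z axis and vertical below 0.07 rad and z of bin_grip in the frame of rail between -0.004 and 0.01 m and x of bin_grip in the frame of rail between -0.09 and -0.07 m and y of bin_grip in the frame of rail between -0.05 and 0.05 m and angle between the x axis of bin_grip and the x axis of rail, either way round below 0.1 rad and contact force between the fingers and bin below 0.2 N and contact force between the fingers and piston below 0.2 N and angle between piston_mid's own z axis and vertical below 0.12 rad and z of piston_mid in the frame of bin_grip between -0.045 and -0.033 m and x of piston_mid in the frame of bin_grip between -0.045 and 0.045 m and (y of piston_mid in the frame of bin_grip between 0.02 and 0.075 m or y of piston_mid in the frame of bin_grip between -0.075 and -0.02 m) and linear speed of each of bin, piston below 0.02 m/s); the robot touches nothing.
It fails at once if a bystander is shifted by more than 40 mm (distance of any of screwdriver, wrench, carrier from where it was at the start of the episode above 0.04 m).
It also fails if it takes over 67 s, if anything falls off the work surface, if the arm or the gripper's body presses on something with over 40 N, if the wrist force passes 120 N, or if a joint passes its speed limit or range.

ROBOT

A 6-joint arm with a two-finger parallel gripper is mounted at the origin on the work surface. World frame = base frame: x ahead of the robot, y to its left, z up, the work surface at z = 0. Lengths are in m, angles in rad, forces in N, time in s.
With the tool pointing down it reaches from about 0.35 to 0.975 m from the base axis. Payload 4.9 kg.
Tool frame: the origin (TCP) lies on the centre line of the jaws, within the pads' length; the fingertips stand 14 mm ahead of it and the grasp point (between the pads) lies 5 mm behind it; z points along the fingers, y is the line along which they close (so a half turn about z gives the same grasp; the last joint's range is limited). The gripper opens to 85 mm and grips with 20 to 120 N. Pads are 22 mm wide; open, the fingers measure 114 mm over their backs; the gripper's body (76 mm by 85 mm) begins 54 mm behind the grasp point. The pads swing forward as they close: fully open they stand 13 mm farther back than shut.
Start: joints at [1.048, 0.053, 1.613, -0, 1.476, -0.119], TCP at [0.246, 0.575, 0.245] pointing down, gripper open.
Joint ranges: [-3.01, 3.01], [-1.01, 2.22], [0.06, 2.58], [-1.02, 4.17], [0.09, 2.62], [-3.14, 3.14]. Speed limits (rad/s): [2.57, 2.57, 3.14, 3.14, 3.14, 3.14].

INTERFACE

Orientations are given as a unit quaternion [w, x, y, z].
In Python, from plant import * gives the robot as it stands.
- The arm moves only by the tool send_rows, never from a script. Its argument "steps" is a list of rows, each an object with "translation": the shift along the tool's x, y, z in cm, a list of three; "delta_rot": the turn, a rotation vector about the tool's x, y, z in rad, a list of three; "jaw": the finger opening in cm, from 0 to 8.54. In form: [{"translation": [dx, dy, dz], "delta_rot": [rx, ry, rz], "jaw": jaw}, ...]. A call has exactly 8 rows; each row is the pose to reach, as a shift and turn from the pose commanded when the call began, along the tool's axes at that moment; what a row does not reach only later rows make up. A row lasts 1/10 s, in which the tool goes at most 50 mm and 8.59 degrees, less where a joint would pass 70% of its speed; a pose out of reach is approached as far as the arm can. A call with a gripper value outside its range is refused whole. The fingers move at their own pace and stop on an object; the grip force is fixed at half the most. Time passes only in rows, so rows that repeat a pose let the fingers close, or fill a call up. It gives the time, the measured TCP pose, the force, the opening and the grip force at its end, in the units of the state.
- state(): the state, without advancing time (a new reading comes with each control period).
- grab_frame(name): name is "side" or "top" or "wrist"; returns a dict with "pixels" (420x560x3 uint8, blue, green, red), "range_z" (420x560 float32, m along the optical axis (not along the pixel's ray), 0 where there is no reading), "fx", "fy", "cx", "cy" (pixels), "dist" ([k1, k2, p1, p2, k3] as OpenCV has them; the pictures are not rectified), "rvec" (rotation vector, rad) and "tvec" (3), from world to camera coordinates, as OpenCV has them. Camera axes: x right, y down, z forward; pixel columns grow to the right and rows downward; lengths in m; the calibration is good to about 2 mm. A picture is of the moment at which its call begins.
- job_done(): hands the job in; it is judged then, once.
The state is a dict: "time": time; "joint_pos": joint angles; "joint_vel": joint speeds; "joint_efforts": joint torques, N m; "tool_pos": TCP position; "tool_rot": TCP orientation; "contact_force": force on the tool from outside, world axes, zero at the start; "ft_torque": the same for the moment, N m; "gripper_width": opening from 0.0 (shut) to 1.0 (fully open); "grasp_force": force on a finger pad.
Only numpy, scipy, OpenCV 4.12 (cv2) and the standard library are available. Lean on these libraries where they do the work, as an engineer would, in place of code of your own. Each camera call takes 0.05 s, during which the arm holds its last target. There are 200 camera calls.

## Working session

There is one attempt and no reset: what is moved stays moved. The work goes in short steps, Python scripts to look and compute and a tool call to move; the robot and the scene stay as the last step left them, time stands still between calls to the robot, and variables do not carry over. Pictures are saved under pics/ and viewed, at most 10 in all, crops included, and the job is handed in when it is done.

Besides the shell and the picture viewer there is one more tool, called after "Call:" as name(argument=value, ...) on one line, values as JSON. send_rows: Moves the arm, as the interface text tells. Its arguments: {"type":"object","properties":{"steps":{"type":"array","items":{"type":"object","properties":{"translation":{"type":"array","items":{"type":"number"}},"delta_rot":{"type":"array","items":{"type":"number"}},"jaw":{"type":"number"}}}}},"required":["steps"]}

```bash
ls; mkdir -p pics
cat > h.py <<'E'
from plant import *
import numpy as np, cv2, pickle
from scipy.spatial.transform import Rotation as R
def grab(n):
    f=grab_frame(n); pickle.dump(f,open(f'{n}.pkl','wb')); return f
def load(n): return pickle.load(open(f'{n}.pkl','rb'))
def cloud(f):
    h,w=f['range_z'].shape
    K=np.array([[f['fx'],0,f['cx']],[0,f['fy'],f['cy']],[0,0,1.]])
    u,v=np.meshgrid(np.arange(w),np.arange(h))
    p=cv2.undistortPoints(np.stack([u,v],-1).reshape(-1,1,2).astype(float),K,np.array(f['dist'],float)).reshape(h,w,2)
    z=f['range_z'][...,None]
    c=np.concatenate([p*z,z],-1)
    Rm=cv2.Rodrigues(np.array(f['rvec'],float))[0]
    W=(c-np.array(f['tvec']).reshape(3))@Rm
    W[f['range_z']==0]=np.nan
    return W
def q2R(q): return R.from_quat([q[1],q[2],q[3],q[0]])
E
python3 - <<'E'
from h import *
a=grab('top');b=grab('side')
cv2.imwrite('pics/top.png',a['pixels']);cv2.imwrite('pics/side.png',b['pixels'])
for f in(a,b):
    Rm=cv2.Rodrigues(np.array(f['rvec'],float))[0]; print(-Rm.T@np.array(f['tvec']).reshape(3))
print(state())
E
```

```text
pics
[2.58642693e-01 3.67697610e-04 1.45789423e+00]
[0.46597171 0.74954844 0.99879384]
{'time': 0.1, 'joint_pos': array([ 1.04798749e+00,  5.33174078e-02,  1.61416068e+00, -4.53094725e-06,
        1.47602975e+00, -1.19002240e-01]), 'joint_vel': array([-0.00096839, -0.00195384, -0.00254852, -0.00020557,  0.00148276,
        0.00154984]), 'joint_efforts': array([-5.12483475e-04, -3.94901955e+01, -3.71366501e+01, -1.19986848e-04,
        3.82849452e-03, -2.67474388e-05]), 'tool_pos': array([0.2453029 , 0.57425422, 0.2441671 ]), 'tool_rot': array([-2.99908131e-04,  2.00534023e-01,  9.79686271e-01, -9.09414498e-04]), 'contact_force': array([0.15140993, 0.13077616, 0.03609219]), 'ft_torque': array([ 0.06746119, -0.02155134,  0.01008472]), 'grasp_force': 0.0, 'gripper_width': 0.9963897177599612}
```

View pics/top.png

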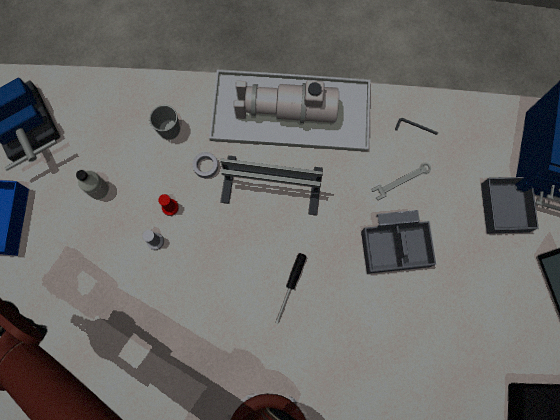

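View pics/side.png

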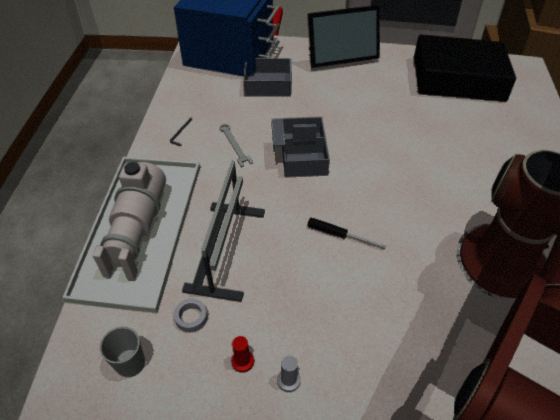

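Candidates in the top view:
- **Bin:** (398,245) has a lip plate and a partition grip, so I choose it. (510,205) is a plain look-alike.
- **Piston:** (153,240) is grey and flanged, so I choose it. (168,205) is red, (165,122) is a cup and (93,183) is a bottle.

The stand is at (272,180).

Run:
```python
from h import *
a=load('top');b=load('side')
def cr(f,x0,y0,x1,y1,w,h): return cv2.resize(f['pixels'][y0:y1,x0:x1],(w,h),interpolation=cv2.INTER_CUBIC)
A=cr(a,350,200,450,280,400,300); B=cr(a,190,145,340,220,400,300)
C=cr(b,260,105,340,185,400,300); D=cr(a,120,180,200,260,400,300)
cv2.imwrite('pics/c.png',np.vstack([np.hstack([A,B]),np.hstack([C,D])])*1)
for f,n,boxes in((a,'top',dict(bin=(355,200,445,280),stand=(215,150,330,220),pist=(135,220,170,255))),(b,'side',dict(bin=(265,110,335,180),stand=(175,155,270,305),pist=(270,350,305,395)))):
    W=cloud(f)
    for k,(x0,y0,x1,y1) in boxes.items():
        P=W[y0:y1,x0:x1].reshape(-1,3);P=P[np.isfinite(P[:,2])]
        print(n,k,len(P))
        hh,e=np.histogram(P[:,2],bins=np.arange(0.01,.2,.006))
        for c,z in zip(hh,e):
            m=(P[:,2]>=z)&(P[:,2]<z+.006)
            if c>3: print('  z%.3f n%d mean'%(z,c),P[m].mean(0).round(4),'min',P[m].min(0).round(3)[:2],'max',P[m].max(0).round(3)[:2])
```

```text
top bin 7181
  z0.010 n130 mean [ 0.5185 -0.3167  0.0125] min [ 0.443 -0.409] max [ 0.653 -0.222]
  z0.016 n96 mean [ 0.5165 -0.3177  0.0189] min [ 0.441 -0.416] max [ 0.583 -0.22 ]
  z0.022 n98 mean [ 0.5251 -0.3235  0.0252] min [ 0.441 -0.411] max [ 0.585 -0.222]
  z0.028 n94 mean [ 0.5162 -0.3217  0.0311] min [ 0.444 -0.413] max [ 0.584 -0.221]
  z0.034 n80 mean [ 0.5176 -0.3208  0.0368] min [ 0.442 -0.416] max [ 0.585 -0.221]
  z0.040 n98 mean [ 0.5202 -0.3252  0.043 ] min [ 0.442 -0.412] max [ 0.583 -0.22 ]
  z0.046 n101 mean [ 0.5224 -0.3225  0.0493] min [ 0.441 -0.41 ] max [ 0.588 -0.222]
  z0.052 n169 mean [ 0.5132 -0.3283  0.0556] min [ 0.444 -0.416] max [ 0.589 -0.22 ]
  z0.058 n241 mean [ 0.509  -0.3147  0.0605] min [ 0.442 -0.415] max [ 0.593 -0.222]
  z0.064 n54 mean [ 0.5299 -0.3236  0.066 ] min [ 0.452 -0.41 ] max [ 0.583 -0.222]
  z0.070 n39 mean [ 0.5487 -0.3075  0.0731] min [ 0.483 -0.363] max [ 0.59  -0.252]
  z0.076 n48 mean [ 0.5581 -0.3069  0.0795] min [ 0.482 -0.356] max [ 0.608 -0.25 ]
  z0.082 n291 mean [ 0.584  -0.3069  0.0857] min [ 0.487 -0.363] max [ 0.61
[... 7166 characters left out ...]
.372]
  z0.040 n18 mean [0.4921 0.3684 0.0432] min [0.478 0.362] max [0.507 0.373]
  z0.046 n15 mean [0.4942 0.3687 0.0495] min [0.478 0.361] max [0.507 0.372]
  z0.052 n23 mean [0.4903 0.3689 0.0551] min [0.478 0.362] max [0.507 0.373]
  z0.058 n21 mean [0.4917 0.3673 0.0613] min [0.477 0.358] max [0.507 0.372]
  z0.064 n16 mean [0.4913 0.3681 0.0668] min [0.477 0.358] max [0.505 0.372]
  z0.070 n25 mean [0.4914 0.3678 0.0733] min [0.477 0.358] max [0.507 0.373]
  z0.076 n18 mean [0.4915 0.3675 0.0787] min [0.477 0.359] max [0.508 0.371]
  z0.082 n125 mean [0.4934 0.3574 0.0864] min [0.477 0.339] max [0.508 0.373]
  z0.088 n109 mean [0.4916 0.3554 0.0893] min [0.477 0.34 ] max [0.508 0.371]
```

View pics/c.png

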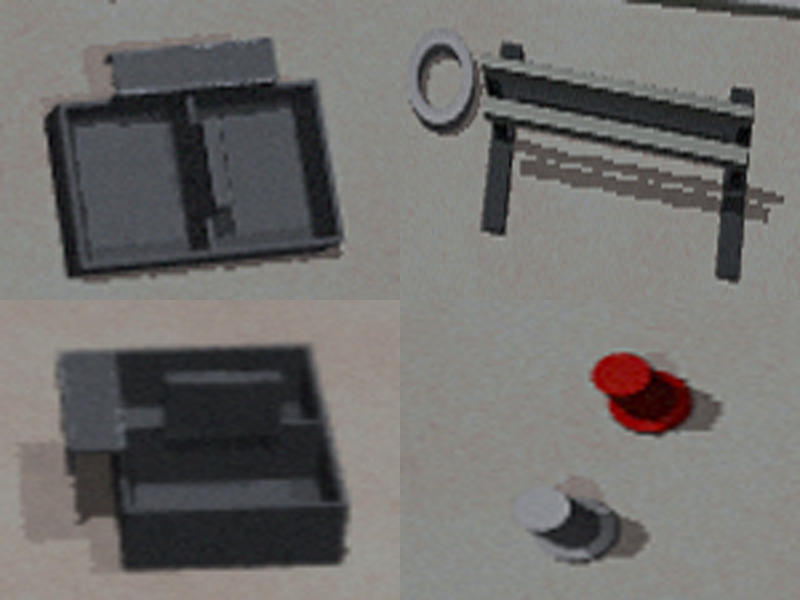

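The crop confirms both choices: the bin has the lip plate and the upright grip on its partition, and the grey piston stands on its flange beside the red look-alike. Next I fit the poses.

Run:
```python
from h import *
def rect(P,name):
    r=cv2.minAreaRect((P[:,:2]*1000).astype(np.float32)); print(name,len(P),'c',np.round(r[0],1),'size',np.round(r[1],1),'ang',round(r[2],2),'median',np.round(np.median(P,0),4))
for n,bb,sb,pb in(('top',(355,200,445,280),(215,150,330,220),(135,220,170,255)),('side',(265,110,335,180),(175,155,270,305),(270,350,305,395))):
    W=cloud(load(n))
    g=lambda b:(lambda P:P[np.isfinite(P[:,2])])(W[b[1]:b[3],b[0]:b[2]].reshape(-1,3))
    B=g(bb);S=g(sb);Q=g(pb)
    rect(B[(B[:,2]>.1)],n+' grip')
    rect(B[(B[:,2]>.081)&(B[:,2]<.094)&(B[:,0]>.57)],n+' lip')
    rect(B[(B[:,2]>.05)&(B[:,2]<.066)&(B[:,0]<.59)],n+' rim')
    T=S[(S[:,2]>.168)&(S[:,2]<.184)&(S[:,1]>-.08)&(S[:,1]<.16)]; rect(T,n+' rail')
    L=S[(S[:,2]>.118)&(S[:,2]<.13)]; rect(L,n+' restbar')
    print(' rail fit x=a*y+b',np.polyfit(T[:,1],T[:,0],1), 'rest',np.polyfit(L[:,1],L[:,0],1))
    F=S[(S[:,2]>.005)&(S[:,2]<.015)&(S[:,0]<.64)]
    rect(Q[Q[:,2]>.083],n+' pist'); rect(Q[(Q[:,2]>.007)&(Q[:,2]<.018)],n+' flange')
```

```text
top grip 121 c [ 515.2 -316.9] size [63.7 13.4] ang 7.73 median [ 0.5147 -0.317   0.1049]
top lip 453 c [ 586.8 -307.2] size [ 32.9 110.2] ang 9.56 median [ 0.5875 -0.3109  0.0873]
top rim 481 c [ 515.2 -318.3] size [121.4 181.3] ang 9.56 median [ 0.5111 -0.317   0.0586]
top rail 346 c [676.1  41. ] size [238.6  11.3] ang 86.52 median [0.6756 0.0416 0.1735]
top restbar 498 c [665.6  40.6] size [262.3  23.7] ang 85.75 median [0.662  0.0414 0.1238]
 rail fit x=a*y+b [0.06569177 0.67291301] rest [0.06771981 0.65924568]
top pist 118 c [490.3 352. ] size [29.8 31.6] ang 12.96 median [0.49   0.3519 0.0888]
top flange 95 c [507.  366.4] size [81.  79.2] ang 85.77 median [0.4818 0.3407 0.012 ]
side grip 84 c [ 516.7 -314. ] size [63.1 16.9] ang 8.35 median [ 0.5181 -0.3127  0.1031]
side lip 312 c [ 588.  -302.2] size [ 32.1 115.6] ang 9.8 median [ 0.5889 -0.3033  0.0855]
side rim 509 c [ 517.  -315.9] size [120.4 191.9] ang 9.54 median [ 0.508  -0.3081  0.0563]
side rail 348 c [677.6  40.4] size [237.8   9.3] ang 86.33 median [0.678  0.0536 0.1721]
side restbar 564 c [669.1  43.7] size [264.6  24.6] ang 85.85 median [0.6649 0.0632 0.1223]
 rail fit x=a*y+b [0.06609065 0.67460263] rest [0.0687293  0.66118627]
side pist 231 c [492.9 355.7] size [30.9 32.4] ang 36.19 median [0.4924 0.3567 0.0878]
side flange 189 c [492.1 360.7] size [46.7 38.8] ang 7.17 median [0.4904 0.3667 0.011 ]
```

```bash
cat >> h.py <<'E'
AL=0.2
def Rbin(yaw,th): return R.from_euler('z',yaw)*R.from_euler('y',th)   # th>0: front up
RT=R.from_matrix(np.array([[-1,0,0],[0,1,0],[0,0,-1.]]).T)             # tool in bin, straight down
def tcp(grip,yaw,th,off=(0,0,0.005),al=AL):
    """TCP pose for bin grip point at `grip`; off: TCP rel. to grip point in tool axes"""
    r=Rbin(yaw,th)*R.from_euler('y',-al)*RT
    return np.array(grip)+r.apply(off), r
def delta(p,r):
    s=state(); r0=q2R(s['tool_rot']); d=r0.inv()
    t=d.apply(p-s['tool_pos'])*100; v=(d*r).as_rotvec()
    print('trans cm',t.round(2),'rot',v.round(3)); return t,v
def rep():
    s=state(); print('t',round(s['time'],2),'tcp',s['tool_pos'].round(4),'F',np.round(s['contact_force'],1),'w',round(s['gripper_width']*8.54,2),'gf',round(s['grasp_force'],1),'j',s['joint_pos'].round(2))
GB=np.array([.516,-.3155,.088]); YB=.163
RP=np.array([.6765,.042,.175]); YR=-.066
def railgrip(x,y,z): return RP+R.from_euler('z',YR).apply([x,y,z])
E
python3 - <<'E'
from h import *
p,r=tcp(GB,YB,0); print(p,r.as_matrix().round(2))
delta(p-.11*r.apply([0,0,1]),r)
E
```

```text
[ 0.51698018 -0.3153388   0.08309967] [[-0.97 -0.16  0.2 ]
 [-0.16  0.99  0.03]
 [-0.2   0.   -0.98]]
trans cm [-58.09 -72.29   5.45] rot [-0.058 -0.195 -0.565]
```

Call:
send_rows(steps=[{"translation": [-20, -25, 0], "delta_rot": [0, 0, -0.2], "jaw": 8.5}, {"translation": [-20, -25, 0], "delta_rot": [0, 0, -0.2], "jaw": 8.5}, {"translation": [-20, -25, 0], "delta_rot": [0, 0, -0.2], "jaw": 8.5}, {"translation": [-40, -50, 2], "delta_rot": [-0.04, -0.12, -0.4], "jaw": 8.5}, {"translation": [-40, -50, 2], "delta_rot": [-0.04, -0.12, -0.4], "jaw": 8.5}, {"translation": [-40, -50, 2], "delta_rot": [-0.04, -0.12, -0.4], "jaw": 8.5}, {"translation": [-40, -50, 2], "delta_rot": [-0.04, -0.12, -0.4], "jaw": 8.5}, {"translation": [-40, -50, 2], "delta_rot": [-0.04, -0.12, -0.4], "jaw": 8.5}])

```text
time: 0.9
tool_pos: [0.3522, 0.1878, 0.2347]
tool_rot: [0.063, 0.001, 0.998, 0.008]
contact_force: [1.9, -0.3, -0.6]
gripper_width: 0.999
grasp_force: 0.0
```

Run:
```python
from h import *
rep();p,r=tcp(GB,YB,0)
delta(p-.11*r.apply([0,0,1]),r)
```

```text
t 0.9 tcp [0.3522 0.1878 0.2347] F [ 1.9 -0.3 -0.6] w 8.53 gf 0.0 j [ 0.32 -0.63  2.18 -0.03  1.47 -1.25]
trans cm [-13.81 -50.72   5.37] rot [-0.012 -0.073 -0.164]
```

Call:
send_rows(steps=[{"translation": [-13.8, -50.7, 5.4], "delta_rot": [-0.01, -0.07, -0.16], "jaw": 8.5}, {"translation": [-13.8, -50.7, 5.4], "delta_rot": [-0.01, -0.07, -0.16], "jaw": 8.5}, {"translation": [-13.8, -50.7, 5.4], "delta_rot": [-0.01, -0.07, -0.16], "jaw": 8.5}, {"translation": [-13.8, -50.7, 5.4], "delta_rot": [-0.01, -0.07, -0.16], "jaw": 8.5}, {"translation": [-13.8, -50.7, 5.4], "delta_rot": [-0.01, -0.07, -0.16], "jaw": 8.5}, {"translation": [-13.8, -50.7, 5.4], "delta_rot": [-0.01, -0.07, -0.16], "jaw": 8.5}, {"translation": [-13.8, -50.7, 5.4], "delta_rot": [-0.01, -0.07, -0.16], "jaw": 8.5}, {"translation": [-13.8, -50.7, 5.4], "delta_rot": [-0.01, -0.07, -0.16], "jaw": 8.5}])

```text
time: 1.7
tool_pos: [0.4575, -0.1864, 0.2021]
tool_rot: [0.098, -0.078, 0.992, 0.008]
contact_force: [1.0, 0.6, 0.5]
gripper_width: 0.996
grasp_force: 0.0
```

Call:
send_rows(steps=[{"translation": [0, 0, 0], "delta_rot": [0, 0, 0], "jaw": 8.5}, {"translation": [0, 0, 0], "delta_rot": [0, 0, 0], "jaw": 8.5}, {"translation": [0, 0, 0], "delta_rot": [0, 0, 0], "jaw": 8.5}, {"translation": [0, 0, 0], "delta_rot": [0, 0, 0], "jaw": 8.5}, {"translation": [0, 0, 0], "delta_rot": [0, 0, 0], "jaw": 8.5}, {"translation": [0, 0, 0], "delta_rot": [0, 0, 0], "jaw": 8.5}, {"translation": [0, 0, 0], "delta_rot": [0, 0, 0], "jaw": 8.5}, {"translation": [0, 0, 0], "delta_rot": [0, 0, 0], "jaw": 8.5}])

```text
time: 2.5
tool_pos: [0.4578, -0.1838, 0.2028]
tool_rot: [0.098, -0.078, 0.992, 0.007]
contact_force: [-0.5, 0.6, -0.3]
gripper_width: 0.997
grasp_force: 0.0
```

Run:
```python
from h import *
rep();p,r=tcp(GB,YB,0)
delta(p-.11*r.apply([0,0,1]),r);delta(p,r)
```

```text
t 2.5 tcp [ 0.4578 -0.1838  0.2028] F [-0.5  0.6 -0.3] w 8.51 gf 0.0 j [-0.61 -0.36  2.06  0.14  1.3  -2.36]
trans cm [ -1.33 -13.93   1.49] rot [-0.002 -0.004 -0.005]
trans cm [ -1.37 -13.91  12.49] rot [-0.002 -0.004 -0.005]
```

Call:
send_rows(steps=[{"translation": [-1.3, -13.9, 1.5], "delta_rot": [0, 0, -0.01], "jaw": 8.5}, {"translation": [-1.3, -13.9, 1.5], "delta_rot": [0, 0, -0.01], "jaw": 8.5}, {"translation": [-1.3, -13.9, 1.5], "delta_rot": [0, 0, -0.01], "jaw": 8.5}, {"translation": [-1.3, -13.9, 1.5], "delta_rot": [0, 0, -0.01], "jaw": 8.5}, {"translation": [-1.4, -13.9, 4.5], "delta_rot": [0, 0, -0.01], "jaw": 8.5}, {"translation": [-1.4, -13.9, 6.5], "delta_rot": [0, 0, -0.01], "jaw": 8.5}, {"translation": [-1.4, -13.9, 8.5], "delta_rot": [0, 0, -0.01], "jaw": 8.5}, {"translation": [-1.4, -13.9, 9.5], "delta_rot": [0, 0, -0.01], "jaw": 8.5}])

```text
time: 3.3
tool_pos: [0.5106, -0.3149, 0.11]
tool_rot: [0.097, -0.083, 0.992, 0.008]
contact_force: [0.4, -0.6, -0.6]
gripper_width: 0.993
grasp_force: 0.0
```

Run:
```python
from h import *
rep();p,r=tcp(GB,YB,0)
delta(p,r)
f=grab('wrist');cv2.imwrite('pics/w1.png',f['pixels']); rep()
```

```text
t 3.3 tcp [ 0.5106 -0.3149  0.11  ] F [ 0.4 -0.6 -0.6] w 8.48 gf 0.0 j [-0.75  0.03  1.88  0.17  1.12 -2.55]
trans cm [-0.09 -0.15  2.76] rot [ 0.001 -0.006  0.004]
t 3.35 tcp [ 0.5103 -0.3146  0.109 ] F [-2.   0.8 -0.3] w 8.53 gf 0.0 j [-0.75  0.04  1.88  0.17  1.12 -2.55]
```

View pics/w1.png

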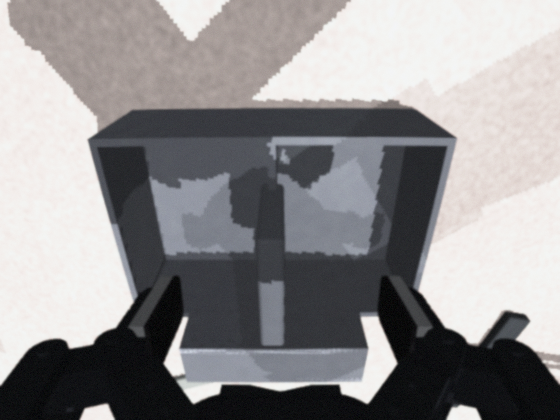

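The wrist view shows the grip slab upright at u≈271, between the fingers at about 165 and 395, with the bin square to the tool. I descend and close.

Call:
send_rows(steps=[{"translation": [-0.1, -0.1, 1.3], "delta_rot": [0, -0.005, 0], "jaw": 8.5}, {"translation": [-0.1, -0.1, 2.0], "delta_rot": [0, -0.005, 0], "jaw": 8.5}, {"translation": [-0.1, -0.1, 2.6], "delta_rot": [0, -0.005, 0], "jaw": 8.0}, {"translation": [-0.1, -0.1, 2.7], "delta_rot": [0, -0.005, 0], "jaw": 4}, {"translation": [-0.1, -0.1, 2.7], "delta_rot": [0, -0.005, 0], "jaw": 2.5}, {"translation": [-0.1, -0.1, 2.7], "delta_rot": [0, -0.005, 0], "jaw": 1.5}, {"translation": [-0.1, -0.1, 2.7], "delta_rot": [0, -0.005, 0], "jaw": 0.5}, {"translation": [-0.1, -0.1, 2.7], "delta_rot": [0, -0.005, 0], "jaw": 0}])

```text
time: 4.15
tool_pos: [0.518, -0.3169, 0.0868]
tool_rot: [0.1, -0.083, 0.991, 0.007]
contact_force: [-0.8, -1.0, -1.1]
gripper_width: 0.131
grasp_force: 58.6
```

Call:
send_rows(steps=[{"translation": [0, 0, 0], "delta_rot": [0, 0, 0], "jaw": 0}, {"translation": [0, 0, 0], "delta_rot": [0, 0, 0], "jaw": 0}, {"translation": [0, 0, 0], "delta_rot": [0, 0, 0], "jaw": 0}, {"translation": [0, 0, 0], "delta_rot": [0, 0, 0], "jaw": 0}, {"translation": [0, 0, 0], "delta_rot": [0, 0, 0], "jaw": 0}, {"translation": [0, 0, 0], "delta_rot": [0, 0, 0], "jaw": 0}, {"translation": [0, 0, 0], "delta_rot": [0, 0, 0], "jaw": 0}, {"translation": [0, 0, 0], "delta_rot": [0, 0, 0], "jaw": 0}])

```text
time: 4.95
tool_pos: [0.518, -0.3169, 0.0867]
tool_rot: [0.1, -0.083, 0.991, 0.007]
contact_force: [-2.1, -2.4, 4.6]
gripper_width: 0.136
grasp_force: 59.4
```

Run:
```python
from h import *
rep();p,r=tcp(GB,YB,0)
delta(p,r)
p,r=tcp(GB+[-.01,0,.18],YB,0.0); delta(p,r)
p,r=tcp(GB+[-.02,0,.18],YB,0.24); delta(p,r)
```

```text
t 4.95 tcp [ 0.518  -0.3169  0.0867] F [-2.1 -2.4  4.6] w 1.16 gf 59.4 j [-0.74  0.08  1.88  0.18  1.07 -2.56]
trans cm [0.14 0.18 0.33] rot [-0.003  0.002  0.005]
trans cm [ -2.5    0.28 -17.5 ] rot [-0.003  0.002  0.005]
trans cm [ -1.41   0.44 -17.71] rot [-0.003  0.242  0.004]
```

Call:
send_rows(steps=[{"translation": [-0.2, 0, -1], "delta_rot": [0, 0, 0], "jaw": 0}, {"translation": [-0.5, 0, -3], "delta_rot": [0, 0, 0], "jaw": 0}, {"translation": [-0.9, 0, -6], "delta_rot": [0, 0, 0], "jaw": 0}, {"translation": [-1.3, 0.1, -9], "delta_rot": [0, 0.05, 0], "jaw": 0}, {"translation": [-1.4, 0.2, -12], "delta_rot": [0, 0.1, 0], "jaw": 0}, {"translation": [-1.4, 0.3, -15], "delta_rot": [0, 0.15, 0], "jaw": 0}, {"translation": [-1.4, 0.4, -17], "delta_rot": [0, 0.2, 0], "jaw": 0}, {"translation": [-1.4, 0.4, -17.7], "delta_rot": [0, 0.24, 0], "jaw": 0}])

```text
time: 5.75
tool_pos: [0.4957, -0.3152, 0.2639]
tool_rot: [-0.019, -0.083, 0.996, -0.003]
contact_force: [-0.6, 0.1, -3.5]
gripper_width: 0.136
grasp_force: 58.7
```

```bash
cat >> h.py <<'E'
OFF=(-.0014,0,.0017)
E
python3 - <<'E'
from h import *
rep()
p,r=tcp(railgrip(-.125,0,.065),YR,0.24,OFF); print(p);delta(p,r)
E
```

```text
t 5.75 tcp [ 0.4957 -0.3152  0.2639] F [-0.6  0.1 -3.5] w 1.16 gf 58.7 j [-0.68 -0.03  1.66 -0.03  1.53 -2.41]
[0.55310015 0.05015624 0.23824537]
trans cm [-11.83  35.08   1.99] rot [-0.012  0.001  0.233]
```

Call:
send_rows(steps=[{"translation": [-0.5, 1, 0], "delta_rot": [0, 0, 0.01], "jaw": 0}, {"translation": [-1, 3, 0], "delta_rot": [0, 0, 0.03], "jaw": 0}, {"translation": [-2, 6, 0], "delta_rot": [0, 0, 0.05], "jaw": 0}, {"translation": [-3, 9, 0], "delta_rot": [0, 0, 0.07], "jaw": 0}, {"translation": [-4, 12, 0], "delta_rot": [0, 0, 0.09], "jaw": 0}, {"translation": [-5, 15, 0], "delta_rot": [0, 0, 0.11], "jaw": 0}, {"translation": [-6, 18, 0], "delta_rot": [-0.01, 0, 0.13], "jaw": 0}, {"translation": [-7, 21, 0], "delta_rot": [-0.01, 0, 0.15], "jaw": 0}])

```text
time: 6.55
tool_pos: [0.5284, -0.0943, 0.2562]
tool_rot: [-0.021, -0.008, 1.0, 0.002]
contact_force: [1.3, -0.1, -4.2]
gripper_width: 0.129
grasp_force: 58.7
```

Run:
```python
from h import *
rep()
p,r=tcp(railgrip(-.125,0,.065),YR,0.24,OFF);delta(p,r)
```

```text
t 6.55 tcp [ 0.5284 -0.0943  0.2562] F [ 1.3 -0.1 -4.2] w 1.1 gf 58.7 j [-0.31 -0.14  1.78 -0.01  1.54 -1.9 ]
trans cm [-2.77 14.4   1.75] rot [ 0.001 -0.002  0.082]
```

Call:
send_rows(steps=[{"translation": [-0.5, 2.5, 0], "delta_rot": [0, 0, 0.01], "jaw": 0}, {"translation": [-1, 5, 0], "delta_rot": [0, 0, 0.03], "jaw": 0}, {"translation": [-1.5, 7.5, 0.4], "delta_rot": [0, 0, 0.05], "jaw": 0}, {"translation": [-2, 10, 0.8], "delta_rot": [0, 0, 0.06], "jaw": 0}, {"translation": [-2.4, 12, 1.2], "delta_rot": [0, 0, 0.07], "jaw": 0}, {"translation": [-2.7, 13.6, 1.5], "delta_rot": [0, 0, 0.08], "jaw": 0}, {"translation": [-2.8, 14.4, 1.7], "delta_rot": [0, 0, 0.08], "jaw": 0}, {"translation": [-2.8, 14.4, 1.7], "delta_rot": [0, 0, 0.08], "jaw": 0}])

```text
time: 7.35
tool_pos: [0.5533, 0.0488, 0.239]
tool_rot: [-0.021, 0.031, 0.999, 0.0]
contact_force: [0.1, 0.2, -4.0]
gripper_width: 0.131
grasp_force: 58.8
```

Run:
```python
from h import *
rep()
a=grab('top');b=grab('side')
cv2.imwrite('pics/s2.png',np.hstack([cv2.resize(a['pixels'][120:280,200:360],(400,400)),cv2.resize(b['pixels'][110:310,150:350],(400,400))]))
for n in('top','side'):
    W=cloud(load(n)); P=W[np.isfinite(W[...,2])]
    P=P[(P[:,1]>-.1)&(P[:,1]<.19)&(P[:,0]<.72)&(P[:,0]>.4)]
    L=R.from_euler('z',-YR).apply(P-RP)  # rail frame
    T=L[(L[:,2]>-.01)&(L[:,2]<.006)&(abs(L[:,0])<.015)&(abs(L[:,1])>.07)]; print(n,'rail',np.median(T,0).round(4))
    # lip top plate
    M=L[(L[:,0]>-.075)&(L[:,0]<-.02)&(abs(L[:,1])<.07)&(L[:,2]>.01)&(L[:,2]<.09)]
    for x in np.arange(-.075,-.02,.006):
        m=M[(M[:,0]>=x)&(M[:,0]<x+.006)]; 
        if len(m)>5: print(round(x+.003,3),len(m),np.percentile(m[:,2],[10,50,90]).round(3),np.percentile(m[:,1],[2,98]).round(3))
p,r=tcp(railgrip(-.0663,0,.060),YR,0.24,OFF);delta(p,r)
p,r=tcp(railgrip(-.0663,0,.028),YR,0.24,OFF);delta(p,r)
```

```text
t 7.35 tcp [0.5533 0.0488 0.239 ] F [ 0.1  0.2 -4. ] w 1.12 gf 58.8 j [-0.05 -0.08  1.76 -0.    1.51 -1.56]
top rail [-0.0012 -0.0952 -0.0014]
-0.072 7 [0.019 0.021 0.039] [-0.067  0.066]
side rail [ 0.0005  0.0826 -0.0034]
-0.072 245 [0.026 0.037 0.047] [-0.056  0.058]
-0.066 112 [0.047 0.049 0.051] [-0.05   0.055]
-0.06 111 [0.046 0.048 0.049] [-0.052  0.056]
-0.054 110 [0.045 0.046 0.048] [-0.051  0.056]
-0.048 121 [0.028 0.045 0.047] [-0.051  0.057]
-0.042 119 [0.036 0.043 0.045] [-0.051  0.057]
-0.036 22 [0.041 0.042 0.043] [-0.051  0.054]
trans cm [-5.79  0.26  0.46] rot [-0.002 -0.     0.003]
trans cm [-5.92  0.26  3.66] rot [-0.002 -0.     0.003]
```

View pics/s2.png

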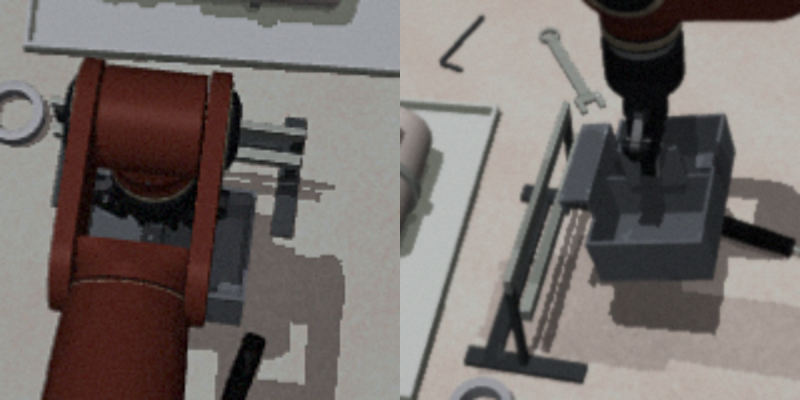

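Side view: the bin is tilted with its lip plate towards the rail. The measured lip slope of about 0.23 and its height agree with the model. I move forward over the rail and lower.

Call:
send_rows(steps=[{"translation": [-1, 0.1, 0.1], "delta_rot": [0, 0, 0], "jaw": 0}, {"translation": [-2.5, 0.1, 0.2], "delta_rot": [0, 0, 0], "jaw": 0}, {"translation": [-4, 0.2, 0.3], "delta_rot": [0, 0, 0], "jaw": 0}, {"translation": [-5.2, 0.2, 0.4], "delta_rot": [0, 0, 0], "jaw": 0}, {"translation": [-5.7, 0.2, 0.5], "delta_rot": [0, 0, 0], "jaw": 0}, {"translation": [-5.7, 0.2, 0.8], "delta_rot": [0, 0, 0], "jaw": 0}, {"translation": [-5.7, 0.2, 1.2], "delta_rot": [0, 0, 0], "jaw": 0}, {"translation": [-5.7, 0.2, 1.6], "delta_rot": [0, 0, 0], "jaw": 0}])

```text
time: 8.25
tool_pos: [0.6104, 0.046, 0.2224]
tool_rot: [-0.02, 0.032, 0.999, -0.0]
contact_force: [-0.4, 0.6, -4.1]
gripper_width: 0.134
grasp_force: 58.8
```

Run:
```python
from h import *
rep()
p,r=tcp(railgrip(-.0672,0,.028),YR,0.24,OFF);delta(p,r)
b=grab('side')
W=cloud(b); P=W[np.isfinite(W[...,2])]
P=P[(P[:,1]>-.1)&(P[:,1]<.19)&(P[:,0]<.75)&(P[:,0]>.4)]
L=R.from_euler('z',-YR).apply(P-RP)
T=L[(L[:,2]>-.02)&(L[:,2]<.01)&(abs(L[:,0])<.02)&(abs(L[:,1])>.065)&(abs(L[:,1])<.11)];print('rail x range',np.percentile(T[:,0],[3,50,97]).round(4),'z',T[:,2].max().round(4))
M=L[(L[:,0]>-.03)&(L[:,0]<.04)&(abs(L[:,1])<.045)&(L[:,2]>.003)&(L[:,2]<.05)]
for x in np.arange(-.03,.04,.005):
    m=M[(M[:,0]>=x)&(M[:,0]<x+.005)]
    if len(m)>2: print(round(x+.0025,4),len(m),np.percentile(m[:,2],[10,50,90]).round(4))
print(np.percentile(M[:,0],[98,99.5]))
```

```text
t 8.25 tcp [0.6104 0.046  0.2224] F [-0.4  0.6 -4.1] w 1.15 gf 58.8 j [-0.05  0.06  1.64 -0.    1.48 -1.55]
trans cm [-0.12  0.04  2.11] rot [-0.002  0.001  0.003]
rail x range [-0.0194 -0.002   0.0047] z 0.0089
-0.0275 8 [0.0034 0.006  0.0078]
-0.0225 9 [0.0046 0.006  0.0092]
-0.0175 130 [0.0059 0.012  0.0192]
-0.0125 122 [0.0206 0.0285 0.0333]
-0.0075 70 [0.03   0.0315 0.0337]
-0.0025 69 [0.0292 0.0306 0.0325]
0.0025 70 [0.0278 0.0294 0.0309]
0.0075 61 [0.0265 0.028  0.0302]
0.0125 74 [0.0253 0.027  0.0288]
0.0175 52 [0.0237 0.0257 0.0272]
[0.01805898 0.01898221]
```

Call:
send_rows(steps=[{"translation": [0, 0, 0.4], "delta_rot": [0, 0, 0], "jaw": 0}, {"translation": [0, 0, 0.8], "delta_rot": [0, 0, 0], "jaw": 0}, {"translation": [0, 0, 1.2], "delta_rot": [0, 0, 0], "jaw": 0}, {"translation": [0, 0, 1.6], "delta_rot": [0, 0, 0], "jaw": 0}, {"translation": [0, 0, 1.9], "delta_rot": [0, 0, 0], "jaw": 0}, {"translation": [0, 0, 1.9], "delta_rot": [0, 0, 0], "jaw": 0}, {"translation": [0, 0, 1.9], "delta_rot": [0, 0, 0], "jaw": 0}, {"translation": [0, 0, 1.9], "delta_rot": [0, 0, 0], "jaw": 0}])

```text
time: 9.1
tool_pos: [0.6104, 0.046, 0.2042]
tool_rot: [-0.019, 0.032, 0.999, -0.0]
contact_force: [-0.3, 0.1, -4.5]
gripper_width: 0.133
grasp_force: 58.8
```

Run:
```python
from h import *
rep()
p,r=tcp(railgrip(-.0675,0,.029),YR,0.24,OFF);delta(p,r)
for k in range(1,9):
    s=k/8; th=.24*(1-s)+.04*s
    # lip path (rail frame) -> grip
    lip=np.array([.0115,0,-.0150])*(1-s)+np.array([.0085,0,-.0175])*s
    g=lip-R.from_euler('y',th).apply([.086,0,-.024])
    p,r=tcp(railgrip(*g),YR,th,OFF); print(k,g.round(4),end=' '); delta(p,r)
```

```text
t 9.1 tcp [0.6104 0.046  0.2042] F [-0.3  0.1 -4.5] w 1.13 gf 58.8 j [-0.05  0.07  1.66 -0.    1.45 -1.55]
trans cm [-0.02  0.04  0.19] rot [-0.002  0.002  0.003]
1 [-0.0678  0.      0.0265] trans cm [-0.    0.04  0.44] rot [-0.001 -0.023  0.003]
2 [-0.0692  0.      0.0242] trans cm [0.12 0.04 0.67] rot [-0.001 -0.048  0.003]
3 [-0.0705  0.      0.0219] trans cm [0.25 0.04 0.91] rot [-0.001 -0.073  0.003]
4 [-0.0718  0.      0.0195] trans cm [0.36 0.04 1.14] rot [-0.001 -0.098  0.003]
5 [-0.0731  0.      0.0171] trans cm [0.47 0.04 1.38] rot [-0.001 -0.123  0.003]
6 [-0.0742  0.      0.0148] trans cm [0.58 0.04 1.62] rot [-0.001 -0.148  0.003]
7 [-0.0754  0.      0.0123] trans cm [0.68 0.04 1.86] rot [-0.001 -0.173  0.003]
8 [-0.0765  0.      0.0099] trans cm [0.78 0.04 2.1 ] rot [-0.001 -0.198  0.003]
```

Call:
send_rows(steps=[{"translation": [0.0, 0, 0.4], "delta_rot": [0, -0.023, 0], "jaw": 0}, {"translation": [0.15, 0, 0.65], "delta_rot": [0, -0.048, 0], "jaw": 0}, {"translation": [0.3, 0, 0.9], "delta_rot": [0, -0.073, 0], "jaw": 0}, {"translation": [0.42, 0, 1.12], "delta_rot": [0, -0.098, 0], "jaw": 0}, {"translation": [0.55, 0, 1.36], "delta_rot": [0, -0.123, 0], "jaw": 0}, {"translation": [0.67, 0, 1.6], "delta_rot": [0, -0.148, 0], "jaw": 0}, {"translation": [0.67, 0, 1.6], "delta_rot": [0, -0.148, 0], "jaw": 0}, {"translation": [0.67, 0, 1.6], "delta_rot": [0, -0.148, 0], "jaw": 0}])

```text
time: 9.9
tool_pos: [0.6026, 0.0464, 0.1882]
tool_rot: [0.054, 0.032, 0.998, -0.002]
contact_force: [0.1, -0.2, -4.2]
gripper_width: 0.131
grasp_force: 58.8
```

Run:
```python
from h import *
rep()
for th,lx,lz in((.06,.0075,-.0175),(.035,.007,-.0185),(.02,.0068,-.019)):
    lip=np.array([lx,0,lz])
    g=lip-R.from_euler('y',th).apply([.086,0,-.024])
    p,r=tcp(railgrip(*g),YR,th,OFF); print(g.round(4),end=' '); delta(p,r)
b=grab('side')
W=cloud(b); P=W[np.isfinite(W[...,2])]
P=P[(P[:,1]>-.1)&(P[:,1]<.19)&(P[:,0]<.75)&(P[:,0]>.4)]
L=R.from_euler('z',-YR).apply(P-RP)
M=L[(L[:,0]>-.015)&(L[:,0]<.04)&(abs(L[:,1])<.045)&(L[:,2]>.0)&(L[:,2]<.05)]
for x in np.arange(-.03,.04,.005):
    m=M[(M[:,0]>=x)&(M[:,0]<x+.005)]
    if len(m)>2: print(round(x+.0025,4),len(m),np.percentile(m[:,2],[10,50,90]).round(4))
print(np.percentile(M[:,0],[98,99.5]))
for s in (-1,1):
    m=M[(M[:,0]<.015)&(M[:,0]>-.01)&(s*M[:,1]>.02)];print(s,np.median(m,0))
```

```text
t 9.9 tcp [0.6026 0.0464 0.1882] F [ 0.1 -0.2 -4.2] w 1.12 gf 58.8 j [-0.04 -0.02  1.79 -0.    1.27 -1.55]
[-0.0769  0.      0.0116] trans cm [0.16 0.05 0.29] rot [-0.001 -0.031  0.003]
[-0.0781  0.      0.0085] trans cm [0.31 0.05 0.59] rot [-0.001 -0.056  0.003]
[-0.0787  0.      0.0067] trans cm [0.39 0.05 0.75] rot [-0.001 -0.071  0.003]
-0.0125 76 [0.0044 0.0065 0.0078]
-0.0075 68 [0.0036 0.0057 0.0074]
-0.0025 74 [0.0035 0.0054 0.0073]
0.0025 73 [0.0031 0.0048 0.0068]
0.0075 66 [0.0021 0.0038 0.0059]
0.0125 46 [0.0026 0.0039 0.0059]
[0.01284063 0.01328242]
-1 [ 0.00198896 -0.03314635  0.00481829]
1 [0.00157381 0.03287873 0.00465028]
```

Call:
send_rows(steps=[{"translation": [0.08, 0, 0.12], "delta_rot": [0, -0.015, 0], "jaw": 0}, {"translation": [0.16, 0, 0.24], "delta_rot": [0, -0.03, 0], "jaw": 0}, {"translation": [0.22, 0, 0.34], "delta_rot": [0, -0.043, 0], "jaw": 0}, {"translation": [0.3, 0, 0.46], "delta_rot": [0, -0.056, 0], "jaw": 0}, {"translation": [0.37, 0, 0.58], "delta_rot": [0, -0.071, 0], "jaw": 0}, {"translation": [0.37, 0, 0.58], "delta_rot": [0, -0.071, 0], "jaw": 0}, {"translation": [0.37, 0, 0.58], "delta_rot": [0, -0.071, 0], "jaw": 0}, {"translation": [0.37, 0, 0.58], "delta_rot": [0, -0.071, 0], "jaw": 0}])

```text
time: 10.75
tool_pos: [0.5998, 0.0466, 0.1821]
tool_rot: [0.09, 0.031, 0.995, -0.004]
contact_force: [-0.5, -0.1, -4.0]
gripper_width: 0.133
grasp_force: 58.8
```

```bash
cat > look.py <<'E'
from h import *
rep()
b=grab('side')
W=cloud(b); P=W[np.isfinite(W[...,2])]
P=P[(P[:,1]>-.1)&(P[:,1]<.19)&(P[:,0]<.75)&(P[:,0]>.4)]
L=R.from_euler('z',-YR).apply(P-RP)
M=L[(L[:,0]>-.015)&(L[:,0]<.04)&(abs(L[:,1])<.045)&(L[:,2]>-.006)&(L[:,2]<.05)]
print('slope',np.polyfit(M[:,0],M[:,2],1),'rear',np.percentile(M[:,0],[98,99.5]))
F=L[(L[:,0]<-.11)&(L[:,0]>-.16)&(abs(L[:,1])<.1)&(L[:,2]>-.04)&(L[:,2]<.0)]; print('front rim z',np.percentile(F[:,2],[50,90,97]).round(4))
E
python3 look.py
```

```text
t 10.75 tcp [0.5998 0.0466 0.1821] F [-0.5 -0.1 -4. ] w 1.14 gf 58.8 j [-0.04 -0.06  1.84 -0.01  1.18 -1.55]
slope [-0.0317404   0.00390576] rear [0.01031075 0.01074428]
front rim z [-0.0241 -0.0199 -0.0185]
```

Call:
send_rows(steps=[{"translation": [0.05, 0, 0.1], "delta_rot": [0, -0.01, 0], "jaw": 0}, {"translation": [0.1, 0, 0.18], "delta_rot": [0, -0.02, 0], "jaw": 0}, {"translation": [0.1, 0, 0.22], "delta_rot": [0, -0.02, 0], "jaw": 0}, {"translation": [0.1, 0, 0.22], "delta_rot": [0, -0.02, 0], "jaw": 0}, {"translation": [0.1, 0, 0.22], "delta_rot": [0, -0.02, 0], "jaw": 0}, {"translation": [0.1, 0, 0.22], "delta_rot": [0, -0.02, 0], "jaw": 0}, {"translation": [0.1, 0, 0.22], "delta_rot": [0, -0.02, 0], "jaw": 0}, {"translation": [0.1, 0, 0.22], "delta_rot": [0, -0.02, 0], "jaw": 0}])

```text
time: 11.6
tool_pos: [0.599, 0.0467, 0.1794]
tool_rot: [0.099, 0.031, 0.995, -0.004]
contact_force: [-2.3, 0.3, -5.0]
gripper_width: 0.134
grasp_force: 59.0
```

```bash
python3 look.py
```

```text
t 11.6 tcp [0.599  0.0467 0.1794] F [-2.3  0.3 -5. ] w 1.15 gf 59.0 j [-0.04 -0.07  1.86 -0.01  1.16 -1.55]
slope [-0.0157844   0.00252626] rear [0.00920468 0.0098573 ]
front rim z [-0.0268 -0.0231 -0.022 ]
```

Call:
send_rows(steps=[{"translation": [0, 0, 0], "delta_rot": [0, 0, 0], "jaw": 1.5}, {"translation": [0, 0, 0], "delta_rot": [0, 0, 0], "jaw": 2}, {"translation": [0, 0, 0], "delta_rot": [0, 0, 0], "jaw": 3}, {"translation": [0, 0, 0], "delta_rot": [0, 0, 0], "jaw": 4}, {"translation": [0, 0, 0], "delta_rot": [0, 0, 0], "jaw": 5}, {"translation": [0, 0, 0], "delta_rot": [0, 0, 0], "jaw": 5}, {"translation": [0, 0, 0], "delta_rot": [0, 0, 0], "jaw": 5}, {"translation": [0, 0, 0], "delta_rot": [0, 0, 0], "jaw": 5}])

```text
time: 12.45
tool_pos: [0.5993, 0.0466, 0.1796]
tool_rot: [0.1, 0.031, 0.995, -0.004]
contact_force: [0.1, -0.1, -0.4]
gripper_width: 0.589
grasp_force: 0.0
```

```bash
python3 look.py
python3 - <<'E'
from h import *
cv2.imwrite('pics/s3.png',cv2.resize(load('side')['pixels'][110:310,150:350],(600,600)))
E
```

```text
t 12.45 tcp [0.5993 0.0466 0.1796] F [ 0.1 -0.1 -0.4] w 5.03 gf 0.0 j [-0.04 -0.07  1.86 -0.01  1.16 -1.55]
slope [-0.0009032  0.001304 ] rear [0.00907803 0.00961278]
front rim z [-0.0284 -0.0245 -0.0229]
```

View pics/s3.png

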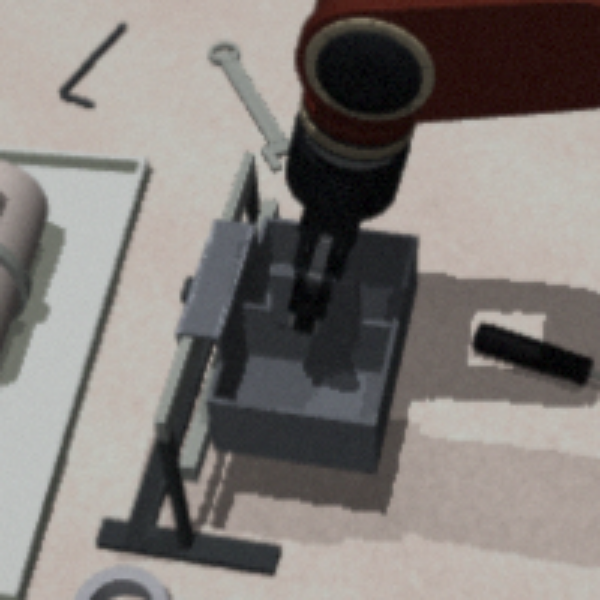

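The bin hangs level: the slope is about 0, the back is on the bar, and the weight is off the gripper. I retreat and go for the piston.

Call:
send_rows(steps=[{"translation": [0, 0, -1], "delta_rot": [0, 0, 0], "jaw": 5}, {"translation": [0, 0, -2.5], "delta_rot": [0, 0, 0], "jaw": 5}, {"translation": [0, 0, -4.5], "delta_rot": [0, 0, 0], "jaw": 5}, {"translation": [0, 0, -7], "delta_rot": [0, 0, 0], "jaw": 5}, {"translation": [0, 0, -10], "delta_rot": [0, 0, 0], "jaw": 5}, {"translation": [0, 0, -12], "delta_rot": [0, 0, 0], "jaw": 5}, {"translation": [0, 0, -12], "delta_rot": [0, 0, 0], "jaw": 5}, {"translation": [0, 0, -12], "delta_rot": [0, 0, 0], "jaw": 5}])

```text
time: 13.3
tool_pos: [0.5756, 0.0483, 0.2983]
tool_rot: [0.101, 0.031, 0.994, -0.004]
contact_force: [0.0, 0.2, -0.5]
gripper_width: 0.591
grasp_force: 0.0
```

```bash
cat >> h.py <<'E'
def down(yaw_y): return R.from_euler('z',yaw_y-np.pi/2)*RT
PP=np.array([.4916,.354,.0])
E
python3 look.py
python3 - <<'E'
from h import *
a=grab('top');W=cloud(a);P=W[np.isfinite(W[...,2])]
L=R.from_euler('z',-YR).apply(P-RP)
S=L[(L[:,2]>.01)&(L[:,2]<.03)&(L[:,0]>-.13)&(L[:,0]<-.03)&(abs(L[:,1])<.05)]
print('slab',len(S),np.median(S,0).round(4),cv2.minAreaRect((S[:,:2]*1000).astype(np.float32)))
Q=P[(P[:,2]>.083)&(P[:,2]<.1)&(abs(P[:,0]-.49)<.05)&(abs(P[:,1]-.35)<.05)];print('pist',np.median(Q,0).round(4))
delta(PP+[0,0,.24],down(np.radians(60)))
E
```

```text
t 13.3 tcp [0.5756 0.0483 0.2983] F [ 0.   0.2 -0.5] w 5.05 gf 0.0 j [-0.04 -0.21  1.78 -0.01  1.37 -1.55]
slope [-0.01785665  0.00128672] rear [0.00933139 0.0096871 ]
front rim z [-0.0282 -0.0248 -0.0233]
slab 7 [-0.1112 -0.0032  0.0154] ((-110.70022583007812, -2.1818959712982178), (2.2879393100738525, 7.5229902267456055), 7.455827713012695)
pist [0.4904 0.3525 0.0881]
trans cm [11.13 29.99  3.41] rot [0.044 0.195 0.459]
```

Call:
send_rows(steps=[{"translation": [4, 10, 0], "delta_rot": [0.01, 0.06, 0.15], "jaw": 6.5}, {"translation": [4, 10, 0], "delta_rot": [0.01, 0.06, 0.15], "jaw": 6.5}, {"translation": [8, 20, 1], "delta_rot": [0.03, 0.13, 0.3], "jaw": 6.5}, {"translation": [8, 20, 1], "delta_rot": [0.03, 0.13, 0.3], "jaw": 6.5}, {"translation": [11.1, 30, 3.4], "delta_rot": [0.044, 0.195, 0.46], "jaw": 6.5}, {"translation": [11.1, 30, 3.4], "delta_rot": [0.044, 0.195, 0.46], "jaw": 6.5}, {"translation": [11.1, 30, 3.4], "delta_rot": [0.044, 0.195, 0.46], "jaw": 6.5}, {"translation": [11.1, 30, 3.4], "delta_rot": [0.044, 0.195, 0.46], "jaw": 6.5}])

```text
time: 14.2
tool_pos: [0.4902, 0.3562, 0.2373]
tool_rot: [-0.002, 0.257, 0.966, -0.002]
contact_force: [0.1, -0.5, -0.5]
gripper_width: 0.761
grasp_force: 0.0
```

Run:
```python
from h import *
rep()
a=grab('top');W=cloud(a);P=W[np.isfinite(W[...,2])]
L=R.from_euler('z',-YR).apply(P-RP)
S=L[(L[:,2]>.01)&(L[:,2]<.03)&(L[:,0]>-.13)&(L[:,0]<-.03)&(abs(L[:,1])<.05)]
print('slab',len(S),np.median(S,0).round(4),cv2.minAreaRect((S[:,:2]*1000).astype(np.float32)))
S=L[(L[:,2]>-.003)&(L[:,2]<.01)&(L[:,0]>-.025)&(L[:,0]<.02)&(abs(L[:,1])<.07)]
print('lip',len(S),np.median(S,0).round(4),cv2.minAreaRect((S[:,:2]*1000).astype(np.float32)))
S=L[(L[:,2]>-.035)&(L[:,2]<-.015)&(L[:,0]>-.16)&(L[:,0]<-.025)&(abs(L[:,1])<.1)]
print('rim',len(S),cv2.minAreaRect((S[:,:2]*1000).astype(np.float32)))
for s in(-.14,-.03): m=S[abs(S[:,0]-s)<.01];print(np.median(m,0).round(4))
f=grab('wrist');cv2.imwrite('pics/w2.png',f['pixels'])
V=cloud(f);Q=V[np.isfinite(V[...,2])];Q=Q[(Q[:,2]>.082)&(Q[:,2]<.1)&(abs(Q[:,0]-.49)<.035)&(abs(Q[:,1]-.35)<.035)];print('wrist pist',len(Q),cv2.minAreaRect((Q[:,:2]*1000).astype(np.float32)),np.median(Q,0).round(4))
delta(PP+[0,0,.12],down(np.radians(60)));delta(PP+[0,0,.072],down(np.radians(60)))
```

```text
t 14.2 tcp [0.4902 0.3562 0.2373] F [ 0.1 -0.5 -0.5] w 6.5 gf 0.0 j [ 0.51  0.02  1.66 -0.    1.47 -0.54]
slab 130 [-0.0807 -0.0009  0.0207] ((-80.58785247802734, -0.4070148468017578), (63.730979919433594, 11.980881690979004), 0.5192718505859375)
lip 571 [-0.008  -0.0005  0.0028] ((-7.925505638122559, 0.32802581787109375), (138.39991760253906, 34.03617858886719), 89.76612091064453)
rim 362 ((-83.08879852294922, -0.24214935302734375), (180.44192504882812, 116.08122253417969), 89.99172973632812)
[-0.1386 -0.0012 -0.0261]
[-0.0287 -0.0016 -0.0247]
wrist pist 1146 ((493.3770751953125, 353.299560546875), (31.0721435546875, 31.43925666809082), 3.961674928665161) [0.4927 0.3538 0.0898]
trans cm [ 0.04  0.02 11.95] rot [-0.002  0.     0.   ]
trans cm [ 0.04  0.03 16.75] rot [-0.002  0.     0.   ]
```

View pics/w2.png

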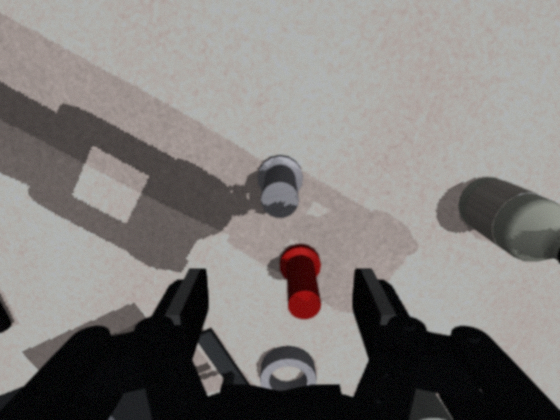

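The wrist view shows the grey piston at (281,190), centred between the fingers. The red one is at (302,285), off to the side of the closing line. I descend.

Call:
send_rows(steps=[{"translation": [0, 0, 4], "delta_rot": [0, 0, 0], "jaw": 6.5}, {"translation": [0, 0, 8], "delta_rot": [0, 0, 0], "jaw": 6.5}, {"translation": [0, 0, 11], "delta_rot": [0, 0, 0], "jaw": 6.5}, {"translation": [0, 0, 13.5], "delta_rot": [0, 0, 0], "jaw": 6.5}, {"translation": [0, 0, 15.5], "delta_rot": [0, 0, 0], "jaw": 6.5}, {"translation": [0, 0, 16.7], "delta_rot": [0, 0, 0], "jaw": 6.5}, {"translation": [0, 0, 16.7], "delta_rot": [0, 0, 0], "jaw": 6.5}, {"translation": [0, 0, 16.7], "delta_rot": [0, 0, 0], "jaw": 6}])

```text
time: 15.1
tool_pos: [0.4937, 0.3538, 0.0754]
tool_rot: [0.001, 0.26, 0.966, 0.001]
contact_force: [0.2, 1.3, 0.9]
gripper_width: 0.704
grasp_force: 0.0
```

Call:
send_rows(steps=[{"translation": [0, 0, 0], "delta_rot": [0, 0, 0], "jaw": 5}, {"translation": [0, 0, 0], "delta_rot": [0, 0, 0], "jaw": 4}, {"translation": [0, 0, 0], "delta_rot": [0, 0, 0], "jaw": 3.5}, {"translation": [0, 0, 0], "delta_rot": [0, 0, 0], "jaw": 3}, {"translation": [0, 0, 0], "delta_rot": [0, 0, 0], "jaw": 2}, {"translation": [0, 0, 0], "delta_rot": [0, 0, 0], "jaw": 2}, {"translation": [0, 0, 0], "delta_rot": [0, 0, 0], "jaw": 2}, {"translation": [0, 0, 0], "delta_rot": [0, 0, 0], "jaw": 2}])

```text
time: 15.9
tool_pos: [0.4933, 0.3541, 0.0755]
tool_rot: [0.001, 0.259, 0.966, 0.0]
contact_force: [-1.9, -2.2, 5.4]
gripper_width: 0.345
grasp_force: 59.0
```

Run:
```python
from h import *
rep()
s=state();print(q2R(s['tool_rot']).apply([0,0,1]).round(4))
c=railgrip(-.0805,.0445,0); print('compart',c)
zt=s['tool_pos'][2]
delta(np.array([.4916,.354,.30]),down(np.radians(60)))
delta(np.array([c[0],c[1],.30]),down(YR))
```

```text
t 15.9 tcp [0.4933 0.3541 0.0755] F [-1.9 -2.2  5.4] w 2.95 gf 59.0 j [ 0.5   0.17  1.78 -0.    1.18 -0.55]
[ 0.0027  0.     -1.    ]
compart [0.59911013 0.09171226 0.175     ]
trans cm [  0.09  -0.06 -22.45] rot [ 0.001  0.002 -0.001]
trans cm [-22.35 -17.39 -22.42] rot [2.000e-03 1.000e-03 1.112e+00]
```

Call:
send_rows(steps=[{"translation": [0, 0, -1], "delta_rot": [0, 0, 0], "jaw": 2}, {"translation": [0, 0, -4], "delta_rot": [0, 0, 0], "jaw": 2}, {"translation": [0, 0, -8], "delta_rot": [0, 0, 0], "jaw": 2}, {"translation": [0, 0, -12], "delta_rot": [0, 0, 0], "jaw": 2}, {"translation": [-1, -1, -16], "delta_rot": [0, 0, 0.05], "jaw": 2}, {"translation": [-2, -2, -19], "delta_rot": [0, 0, 0.12], "jaw": 2}, {"translation": [-4, -3, -21], "delta_rot": [0, 0, 0.2], "jaw": 2}, {"translation": [-6, -4.5, -22], "delta_rot": [0, 0, 0.3], "jaw": 2}])

```text
time: 16.7
tool_pos: [0.5226, 0.2853, 0.2975]
tool_rot: [0.002, 0.402, 0.916, 0.002]
contact_force: [0.3, -0.1, -3.0]
gripper_width: 0.35
grasp_force: 59.6
```

Run:
```python
from h import *
rep()
c=railgrip(-.0805,.0445,0)
delta(np.array([c[0],c[1],.295]),down(YR))
```

```text
t 16.7 tcp [0.5226 0.2853 0.2975] F [ 0.3 -0.1 -3. ] w 2.99 gf 59.6 j [ 0.37 -0.05  1.63 -0.    1.56 -0.37]
trans cm [-19.42  -7.48   0.25] rot [ 0.006 -0.     0.81 ]
```

Call:
send_rows(steps=[{"translation": [-2, -0.8, 0], "delta_rot": [0, 0, 0.1], "jaw": 2}, {"translation": [-5, -2, 0], "delta_rot": [0, 0, 0.2], "jaw": 2}, {"translation": [-8, -3, 0], "delta_rot": [0, 0, 0.3], "jaw": 2}, {"translation": [-11, -4.2, 0], "delta_rot": [0, 0, 0.4], "jaw": 2}, {"translation": [-14, -5.4, 0], "delta_rot": [0, 0, 0.52], "jaw": 2}, {"translation": [-17, -6.6, 0.2], "delta_rot": [0, 0, 0.64], "jaw": 2}, {"translation": [-19, -7.3, 0.2], "delta_rot": [0, 0, 0.75], "jaw": 2}, {"translation": [-19.4, -7.5, 0.2], "delta_rot": [0, 0, 0.81], "jaw": 2}])

```text
time: 17.5
tool_pos: [0.5989, 0.0895, 0.2918]
tool_rot: [0.0, 0.731, 0.682, 0.0]
contact_force: [0.3, -0.3, -2.2]
gripper_width: 0.35
grasp_force: 59.5
```

Call:
send_rows(steps=[{"translation": [0, 0, 0], "delta_rot": [0, 0, 0], "jaw": 2}, {"translation": [0, 0, 0], "delta_rot": [0, 0, 0], "jaw": 2}, {"translation": [0, 0, 0], "delta_rot": [0, 0, 0], "jaw": 2}, {"translation": [0, 0, 0], "delta_rot": [0, 0, 0], "jaw": 2}, {"translation": [0, 0, 0], "delta_rot": [0, 0, 0], "jaw": 2}, {"translation": [0, 0, 0], "delta_rot": [0, 0, 0], "jaw": 2}, {"translation": [0, 0, 0], "delta_rot": [0, 0, 0], "jaw": 2}, {"translation": [0, 0, 0], "delta_rot": [0, 0, 0], "jaw": 2}])

```text
time: 18.3
tool_pos: [0.5985, 0.0918, 0.2926]
tool_rot: [0.001, 0.729, 0.684, 0.001]
contact_force: [0.9, -0.2, -1.7]
gripper_width: 0.35
grasp_force: 59.5
```

Run:
```python
from h import *
rep()
c=railgrip(-.0805,.0445,0)
delta(np.array([c[0],c[1],.1715]),down(YR))
b=grab('side');cv2.imwrite('pics/s4.png',cv2.resize(b['pixels'][110:310,150:350],(600,600)))
```

```text
t 18.3 tcp [0.5985 0.0918 0.2926] F [ 0.9 -0.2 -1.7] w 2.99 gf 59.5 j [ 0.03 -0.02  1.61  0.    1.55  0.09]
trans cm [-1.000e-02  4.000e-02  1.211e+01] rot [ 0.002 -0.     0.002]
```

View pics/s4.png

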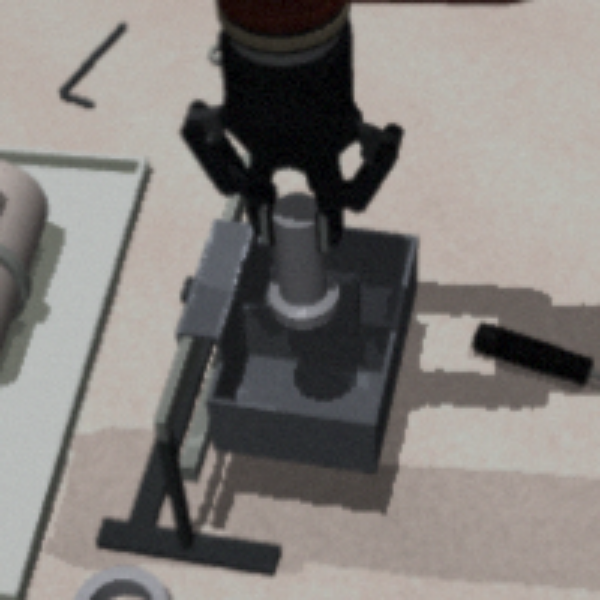

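The piston hangs upright over the left compartment, with its flange at about (303,300) and nothing in the way. I lower it.

Call:
send_rows(steps=[{"translation": [0, 0, 1.5], "delta_rot": [0, 0, 0], "jaw": 2}, {"translation": [0, 0, 4], "delta_rot": [0, 0, 0], "jaw": 2}, {"translation": [0, 0, 6.5], "delta_rot": [0, 0, 0], "jaw": 2}, {"translation": [0, 0, 8.5], "delta_rot": [0, 0, 0], "jaw": 2}, {"translation": [0, 0, 10], "delta_rot": [0, 0, 0], "jaw": 2}, {"translation": [0, 0, 11], "delta_rot": [0, 0, 0], "jaw": 2}, {"translation": [0, 0, 11.5], "delta_rot": [0, 0, 0], "jaw": 2}, {"translation": [0, 0, 11.5], "delta_rot": [0, 0, 0], "jaw": 2}])

```text
time: 19.15
tool_pos: [0.5986, 0.0917, 0.1772]
tool_rot: [0.0, 0.729, 0.684, 0.001]
contact_force: [-0.1, 0.5, -1.8]
gripper_width: 0.347
grasp_force: 59.5
```

Call:
send_rows(steps=[{"translation": [0, 0, 0.1], "delta_rot": [0, 0, 0], "jaw": 2}, {"translation": [0, 0, 0.2], "delta_rot": [0, 0, 0], "jaw": 2}, {"translation": [0, 0, 0.3], "delta_rot": [0, 0, 0], "jaw": 2}, {"translation": [0, 0, 0.4], "delta_rot": [0, 0, 0], "jaw": 2}, {"translation": [0, 0, 0.5], "delta_rot": [0, 0, 0], "jaw": 2}, {"translation": [0, 0, 0.5], "delta_rot": [0, 0, 0], "jaw": 2}, {"translation": [0, 0, 0.5], "delta_rot": [0, 0, 0], "jaw": 2}, {"translation": [0, 0, 0.5], "delta_rot": [0, 0, 0], "jaw": 2}])

```text
time: 19.95
tool_pos: [0.5988, 0.0917, 0.1727]
tool_rot: [0.001, 0.729, 0.684, 0.001]
contact_force: [0.1, 0.6, -1.8]
gripper_width: 0.349
grasp_force: 59.5
```

Not touching yet (expected at about 0.1705), so I creep further.

Call:
send_rows(steps=[{"translation": [0, 0, 0.05], "delta_rot": [0, 0, 0], "jaw": 2}, {"translation": [0, 0, 0.1], "delta_rot": [0, 0, 0], "jaw": 2}, {"translation": [0, 0, 0.15], "delta_rot": [0, 0, 0], "jaw": 2}, {"translation": [0, 0, 0.2], "delta_rot": [0, 0, 0], "jaw": 2}, {"translation": [0, 0, 0.2], "delta_rot": [0, 0, 0], "jaw": 2}, {"translation": [0, 0, 0.2], "delta_rot": [0, 0, 0], "jaw": 2}, {"translation": [0, 0, 0.2], "delta_rot": [0, 0, 0], "jaw": 2}, {"translation": [0, 0, 0.2], "delta_rot": [0, 0, 0], "jaw": 2}])

```text
time: 20.75
tool_pos: [0.5988, 0.0917, 0.1707]
tool_rot: [0.001, 0.729, 0.684, 0.001]
contact_force: [0.7, -0.1, -2.2]
gripper_width: 0.352
grasp_force: 59.6
```

Call:
send_rows(steps=[{"translation": [0, 0, 0.03], "delta_rot": [0, 0, 0], "jaw": 2}, {"translation": [0, 0, 0.06], "delta_rot": [0, 0, 0], "jaw": 2}, {"translation": [0, 0, 0.09], "delta_rot": [0, 0, 0], "jaw": 2}, {"translation": [0, 0, 0.12], "delta_rot": [0, 0, 0], "jaw": 2}, {"translation": [0, 0, 0.12], "delta_rot": [0, 0, 0], "jaw": 2}, {"translation": [0, 0, 0.12], "delta_rot": [0, 0, 0], "jaw": 2}, {"translation": [0, 0, 0.12], "delta_rot": [0, 0, 0], "jaw": 2}, {"translation": [0, 0, 0.12], "delta_rot": [0, 0, 0], "jaw": 2}])

```text
time: 21.55
tool_pos: [0.5988, 0.0918, 0.1705]
tool_rot: [0.001, 0.729, 0.684, 0.001]
contact_force: [-4.0, 0.5, 5.1]
gripper_width: 0.349
grasp_force: 60.3
```

Contact with the floor (+5 N, net of the weight). Release gently.

Call:
send_rows(steps=[{"translation": [0, 0, 0], "delta_rot": [0, 0, 0], "jaw": 3.2}, {"translation": [0, 0, 0], "delta_rot": [0, 0, 0], "jaw": 3.6}, {"translation": [0, 0, 0], "delta_rot": [0, 0, 0], "jaw": 4}, {"translation": [0, 0, 0], "delta_rot": [0, 0, 0], "jaw": 4.4}, {"translation": [0, 0, 0], "delta_rot": [0, 0, 0], "jaw": 4.8}, {"translation": [0, 0, 0], "delta_rot": [0, 0, 0], "jaw": 4.8}, {"translation": [0, 0, 0], "delta_rot": [0, 0, 0], "jaw": 4.8}, {"translation": [0, 0, 0], "delta_rot": [0, 0, 0], "jaw": 4.8}])

```text
time: 22.35
tool_pos: [0.5988, 0.0917, 0.1694]
tool_rot: [0.001, 0.729, 0.684, 0.001]
contact_force: [1.5, -0.1, -0.2]
gripper_width: 0.562
grasp_force: 0.0
```

Call:
send_rows(steps=[{"translation": [0, 0, -0.5], "delta_rot": [0, 0, 0], "jaw": 4.8}, {"translation": [0, 0, -1.5], "delta_rot": [0, 0, 0], "jaw": 4.8}, {"translation": [0, 0, -3], "delta_rot": [0, 0, 0], "jaw": 4.8}, {"translation": [0, 0, -5], "delta_rot": [0, 0, 0], "jaw": 4.8}, {"translation": [0, 0, -8], "delta_rot": [0, 0, 0], "jaw": 4.8}, {"translation": [0, 0, -11], "delta_rot": [0, 0, 0], "jaw": 4.8}, {"translation": [0, 0, -14], "delta_rot": [0, 0, 0], "jaw": 4.8}, {"translation": [0, 0, -15], "delta_rot": [0, 0, 0], "jaw": 4.8}])

```text
time: 23.15
tool_pos: [0.6, 0.0918, 0.3257]
tool_rot: [0.003, 0.729, 0.684, 0.004]
contact_force: [-0.2, -0.2, 0.3]
gripper_width: 0.56
grasp_force: 0.0
```

Call:
send_rows(steps=[{"translation": [0, -4, 0], "delta_rot": [0, 0, 0], "jaw": 4.8}, {"translation": [0, -8, 0], "delta_rot": [0, 0, 0], "jaw": 4.8}, {"translation": [0, -12, 0], "delta_rot": [0, 0, 0], "jaw": 4.8}, {"translation": [0, -16, 0], "delta_rot": [0, 0, 0], "jaw": 4.8}, {"translation": [0, -18, 0], "delta_rot": [0, 0, 0], "jaw": 4.8}, {"translation": [0, -18, 0], "delta_rot": [0, 0, 0], "jaw": 4.8}, {"translation": [0, -18, 0], "delta_rot": [0, 0, 0], "jaw": 4.8}, {"translation": [0, -18, 0], "delta_rot": [0, 0, 0], "jaw": 4.8}])

```text
time: 23.95
tool_pos: [0.4195, 0.103, 0.319]
tool_rot: [0.001, 0.729, 0.684, 0.001]
contact_force: [0.2, -0.3, 0.4]
gripper_width: 0.563
grasp_force: 0.0
```

```bash
python3 look.py
python3 - <<'E'
from h import *
a=grab('top');b=load('side')
cv2.imwrite('pics/s5.png',np.hstack([cv2.resize(a['pixels'][120:280,200:360],(400,400)),cv2.resize(b['pixels'][110:310,150:350],(400,400))]))
for n in('top','side'):
    W=cloud(load(n));P=W[np.isfinite(W[...,2])];L=R.from_euler('z',-YR).apply(P-RP)
    S=L[(L[:,2]>-.003)&(L[:,2]<.02)&(L[:,0]>-.12)&(L[:,0]<-.03)&(L[:,1]>.015)&(L[:,1]<.08)]
    print(n,'piston top',len(S),np.median(S,0).round(4),cv2.minAreaRect((S[:,:2]*1000).astype(np.float32)))
E
```

```text
t 23.95 tcp [0.4195 0.103  0.319 ] F [ 0.2 -0.3  0.4] w 4.81 gf 0.0 j [ 0.07 -0.47  1.94 -0.    1.67  0.13]
slope [-0.00771634  0.00137109] rear [0.009004   0.00921102]
front rim z [-0.0283 -0.0246 -0.0231]
top piston top 132 [-0.0852  0.0438  0.0086] ((-84.5810775756836, 43.37261962890625), (30.632537841796875, 29.656768798828125), 9.456475257873535)
side piston top 185 [-0.0837  0.0517  0.0066] ((-82.75275421142578, 49.154693603515625), (31.2644100189209, 32.19358825683594), 37.708648681640625)
```

View pics/s5.png

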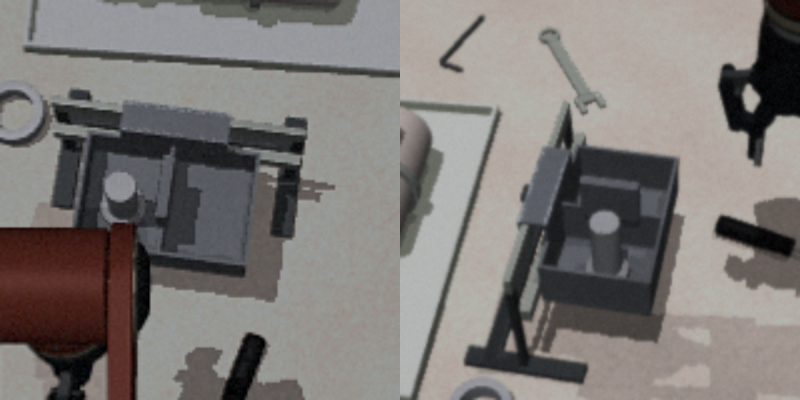

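The final view shows the bin level on the rail with the piston upright in the left compartment (top crop (120,190), side crop (605,240)). The arm is clear and the bystanders have not moved.

```bash
python3 -c "
from plant import *
print(job_done())"
```

```text
the job is handed in; nothing more can be done
None
```

The job is handed in at about 24 s of the 67 s allowed: the bin hangs level near the middle of the rail, and the piston stands upright, flange down, in its left compartment. The last images show both at rest, the arm clear and the bystanders unmoved, but the hand-in returned no verdict.

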